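# Draw the paint tray home in its caddy and lock it

### The arm

A 6-joint arm with a two-finger parallel gripper is mounted at the origin on the work surface. World frame = base frame: x ahead of the robot, y to its left, z up, the work surface at z = 0. Lengths are in mm, angles in degrees, forces in N, time in s.
With the tool pointing down it reaches from about 325 to 775 mm from the base axis. Payload 5.5 kg.
Tool frame: the origin (TCP) lies midway between the tips of the shut fingers; the grasp point (between the pads) lies 19 mm behind it; z points along the fingers, y is the direction in which the jaws open and shut (so a half turn about z gives the same grasp; the last joint's range is limited). The gripper opens to 85 mm and grips with 20 to 120 N. Pads are 22 mm wide; open, the fingers measure 114 mm over their backs; the gripper's body (76 mm by 85 mm) begins 54 mm behind the grasp point. The pads swing forward as they close: fully open they stand 13 mm farther back than shut.
Start: joints at [65.105, 5.22, 70.514, -0, 104.267, -3.249], TCP at [221.331, 557.7, 231.275] pointing down, gripper open.
Joint ranges: [-164.24, 164.24], [-49.07, 125.15], [9.68, 141.18], [-86.29, 266.29], [3.28, 154.24], [-151.56, 151.56]. Speed limits (degrees/s): [147.25, 147.25, 172.46, 180, 180, 180].

### API

Orientations are given as [roll, pitch, yaw] about the fixed x, y, z axes, in that order (R = Rz(yaw) Ry(pitch) Rx(roll)).
In Python, from workcell import * gives the robot as it stands.
- The arm moves only by the tool step_arm, never from a script. Its argument "deltas" is a list of rows, each an object of numbers: "gripper": the opening, from -1 (shut) to 1 (fully open); "tx", "ty", "tz": the shift along the tool's x, y, z in mm; "turn": the turn about the tool's z in rad. A call has 1 to 12 rows; each row is the pose to reach, as a shift and turn from the pose commanded when the call began, along the tool's axes at that moment; what a row does not reach only later rows make up. A row lasts 1/8 s, in which the tool goes at most 62.5 mm and 10.7 degrees, less where a joint would pass 70% of its speed; a pose out of reach is approached as far as the arm can. A call with a gripper value outside its range is refused whole. The fingers move at their own pace and stop on an object; "squeeze" is the grip in N (left out, the last holds). Time passes only in rows, so rows that repeat a pose let the fingers close. It gives the time, the measured TCP pose, the force and the opening at its end, in the units of the state.
- read_state(): the state, without advancing time (a new reading comes with each control period).
- read_camera(name): name is "side" or "top" or "wrist"; returns a dict with "pixels" (384x512x3 uint8, blue, green, red), "z_map" (384x512 float32, mm along the optical axis (not along the pixel's ray), 0 where there is no reading), "K" (3x3 intrinsics, pixels), "extrinsics" (4x4, takes a point from camera to world coordinates); the wrist camera has in their place "hand_eye" (4x4, takes a point from camera to tool coordinates, whose origin is the TCP and whose axes are the flange's). Camera axes: x right, y up, looking along -z (the intrinsics and any distortion apply to the point x, -y, -z); pixel columns grow to the right and rows downward; lengths in mm; the calibration is good to about 2 mm. The wrist camera is an equidistant fisheye: a pixel r from the principal point sees the ray r / f radians off the axis. A picture is of the moment at which its call begins: read the wrist's pose just before it.
- close_job(): hands the job in, once; it reports no verdict.
The state is a dict: "time_s": time; "joint_positions": joint angles; "joint_vel": joint speeds; "joint_torque": joint torques, N m; "eef_pos": TCP position; "ee_rot": TCP orientation; "contact_force": force on the tool from outside, world axes, zero at the start; "ft_torque": the same for the moment, N m; "grip_width": opening from 0.0 (shut) to 1.0 (fully open).
Only numpy, scipy, OpenCV 4.12 (cv2) and the standard library are available. Lean on these libraries where they do the work, as an engineer would, in place of code of your own. Each camera call takes 0.05 s, during which the arm holds its last target.

### The job

Hook your closed fingertips behind the far lip of the wooden paint tray and drag it towards you along its runners until you feel it come up firm against the caddy's adjustable front stop; hold the pull a moment, but never pull hard, so that the lip is not torn off and no jar tips. Let go, then turn the stiff brass turn-button in across the back of the tray until it bears on it, without forcing it, so that the tray cannot shift when the caddy is carried. Leave everything around the caddy where it is.

Things in the scene. Friction and masses are not known exactly. Their poses are not given: they have to be found in the camera images.
- caddy: Fixed wooden carrier on the table: grey base board 388 x 290 mm, 12 mm thick; two runners along its x (24 mm wide, tops 36 mm above the table, inner faces at y = +-118 mm, open far end at x = 185 mm). Origin: on the table, midway between the runners; x runs along the runners, away from the robot; y left, z up.
- front_stop: Adjustable stop between the runners' near ends: two steel straps fixed on the base (this pose: 12 mm above the caddy's origin, same axes) and a brown batten, top 46 mm above the table, screwed on with wing screws. Its tray-side face is set anywhere from x = -150 to -140 mm and this is not measured: feel for it. Home: tray held against it with over 4 N beyond its sliding friction for 1/4 s.
- tray: Loose open wooden tray, 230 mm wide (y), 50 mm high, 8 mm walls; slides on the base between the runners, 3 mm play each side. Origin: middle of its underside; axes as the caddy's. Near face at x = -85 mm, far wall's outer face at +82 mm. Jars stand close inside the far wall: a finger fits only outside it. With its load 0.6 to 1.06 kg; 2.5 to 7.5 N slide it. Over 20 N tears its lip.
- tray_lip (a point): Middle of the dark pull lip that runs along the top of the tray's far wall, on the outside: the top edge of its outer face, 62 mm above the table, 86 mm beyond the tray's origin. The lip is 12 mm deep (50 to 62 mm above the table) and stands 4 mm out from the wall; below it, behind the tray, the base board is 12 mm above the table. Axes as the tray's.
- button_pivot (a point): Pivot of the brass turn-button, on top of the left runner (36 mm above the table), at x = 36, y = 130 mm of the caddy, axes as the caddy's. The button is a flat bar 12 mm thick (36 to 48 mm above the table), 16 mm wide with round ends, reaching 44 mm from the pivot to its tip and 20 mm the other way; it passes below the tray's lip. Over 25 N bends it.
- turn_button (a joint): Angle of the stiff button, rad. 0: long end along the runner, away from the robot (caddy +x); positive turns it clockwise seen from above, in over the base; at 1.57 it points across (caddy -y). It comes to bear on the far wall of the home tray at 1.6 to 1.9, by where the stop is set. Starts at -0.45 to -0.05. Friction holds it where it is left: about 3.5 N at 30 mm from the pivot.
- jar_blue: Closed jar of blue paint, 54 mm across, 62 mm high, standing in one of the three rear pockets of the tray (they are in any order). Origin: centre of its underside.
- jar_red: The same with red paint.
- jar_yellow: The same with yellow paint.
- brush_tin: Bystander: paint-stained yellow tin of 40 mm radius, 100 mm high, with brushes up to 206 mm, left of the caddy. Origin: centre of its underside.
- palette_plate: Bystander: flat white plate of 85 mm radius, 16 mm high, right of the caddy. Origin: centre of its underside.
- gesso: Bystander: white bottle of 32 mm radius, 140 mm high, left of the caddy. Origin: centre of its underside.
- tube_c: Bystander: orange paint tube 100 x 25 mm, 16 mm high, lying right of the caddy near its far end. Origin: centre of its underside, the tube lies along its y axis.
Mind the look-alikes: they are no part of the job. Leave any pink look-alike of the jar_yellow alone.

How it is judged (in metres and radians):
On the way, in this order (a step that is already met when the one before it is completed fails the run):
1. the fingertips bear on the tray from behind its far lip while it is still well short of home (contact force between the fingers and tray above 1 N and x of the grasp point in the frame of tray above 0.086 m and z of the grasp point in the frame of tray below 0.066 m and x of tray in the frame of caddy above -0.035 m), for 0.1 s.
2. the tray is pulled up firm (over 4 N) against the front stop, the fingers still behind its lip (contact force between tray and front_stop above 4 N and contact force between the fingers and tray above 1 N and x of the grasp point in the frame of tray above 0.086 m and z of the grasp point in the frame of tray below 0.066 m), for 0.25 s.
3. the turn-button is turned in until it bears on the back of the tray (value of joint turn_button above 1.5 rad and contact force between tray and turn_button above 0.4 N), for 0.1 s.
At the end, for the whole second after the job is handed in: The tray lies at rest on the caddy, trapped between the front stop and the turn-button and touching both, with the button turned in across its back (above 1.5 rad); the three jars stand upright in the tray's pockets, and everything else is where it was (all of step 3 and contact force between tray and front_stop above 0.4 N and x of tray in the frame of caddy below -0.052 m and angle between tray's own z axis and vertical below 0.03 rad and linear speed of tray below 0.005 m/s and angle between each of jar_blue, jar_red, jar_yellow's own z axis and vertical below 0.1 rad and z of each of jar_blue, jar_red, jar_yellow in the frame of tray below 0.012 m).
It fails at once if the tray is pulled or pressed by the fingers with more than 20 N (the lip gives way) (contact force between the fingers and tray above 20 N).
It fails at once if the turn-button is forced with more than 25 N (contact force between the fingers and turn_button above 25 N).
It fails at once if a jar tips over (more than 20 degrees) (angle between any of jar_blue, jar_red, jar_yellow's own z axis and vertical above 0.35 rad).
It fails at once if the brush tin, palette plate, gesso bottle or orange tube is moved by more than 10 mm (distance of any of brush_tin, palette_plate, gesso, tube_c from where it was at the start of the episode above 0.01 m).
It also fails if it takes over 72 s, if anything falls off the work surface, if the arm or the gripper's body presses on something with over 40 N, if the wrist force passes 120 N, or if a joint passes its speed limit or range.

## Working session

There is one attempt and no reset: what is moved stays moved. The work goes in short steps, Python scripts to look and compute and a tool call to move; the robot and the scene stay as the last step left them, time stands still between calls to the robot, and variables do not carry over. Pictures are saved under pics/ and viewed, and the job is handed in when it is done.

Besides the shell and the picture viewer there is one more tool, called after "Emit:" as name(argument=value, ...) on one line, values as JSON. step_arm: Moves the arm, as the interface text tells. Its arguments: {"type":"object","properties":{"deltas":{"type":"array","items":{"type":"object","properties":{"gripper":{"type":"number"},"tx":{"type":"number"},"ty":{"type":"number"},"tz":{"type":"number"},"turn":{"type":"number"}}}},"squeeze":{"type":"number"}},"required":["deltas"]}

```bash
mkdir -p pics; ls
python3 - <<'E'
from workcell import *
import cv2,numpy as np
s=read_state();print(s)
for n in ("top","side"):
    c=read_camera(n);cv2.imwrite(f"pics/{n}0.png",c["pixels"]);np.savez(f"{n}0.npz",**{k:v for k,v in c.items() if k!='name'})
    print(n,c["K"],c["extrinsics"],[k for k in c])
E
```

```text
pics
{'time_s': 0.0, 'joint_positions': array([ 6.51043208e+01,  5.26441260e+00,  7.05816761e+01,  1.22920677e-04,
        1.04266849e+02, -3.24996442e+00]), 'joint_vel': array([ 0.06648151,  0.01308838,  0.01419148, -0.02404245, -0.02173829,
        0.05023743]), 'joint_torque': array([-2.33129649e-03, -4.58726907e+01, -4.18023419e+01, -1.93403630e-04,
        1.15054726e-02,  5.35042636e-05]), 'eef_pos': array([221.21522499, 557.42955731, 230.13924565]), 'ee_rot': array([-1.79887251e+02, -6.52168650e-03,  1.58354309e+02]), 'contact_force': array([ 0.42680324, -0.81259484,  0.77887266]), 'ft_torque': array([-0.00952886, -0.06225561, -0.00438093]), 'grip_width': 0.9966665489709905}
top [[357.79427155   0.         256.0970721 ]
 [  0.         357.79427155 190.49604361]
 [  0.           0.           1.        ]] [[-9.11234520e-03  9.85737556e-01 -1.68042960e-01  3.90706161e+02]
 [-9.99935700e-01 -1.01169086e-02 -5.12284157e-03  9.47135829e+00]
 [-6.74985258e-03  1.67985473e-01  9.85766362e-01  1.06718192e+03]
 [ 0.00000000e+00  0.00000000e+00  0.00000000e+00  1.00000000e+00]] ['pixels', 'z_map', 'K', 'extrinsics']
side [[392.98673009   0.         255.18846494]
 [  0.         392.98673009 190.73385888]
 [  0.           0.           1.        ]] [[-9.94436324e-01  4.01852343e-02 -9.73732212e-02  4.58994430e+02]
 [-1.02802533e-01 -5.71870563e-01  8.13876955e-01  7.57525066e+02]
 [-2.29790427e-02  8.19359021e-01  5.72820005e-01  5.74897165e+02]
 [ 0.00000000e+00  0.00000000e+00  0.00000000e+00  1.00000000e+00]] ['pixels', 'z_map', 'K', 'extrinsics']
```

View pics/top0.png

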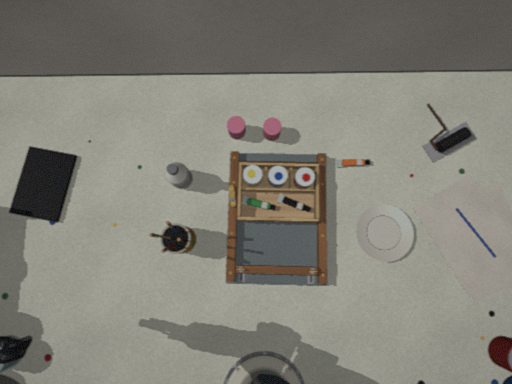

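View pics/side0.png

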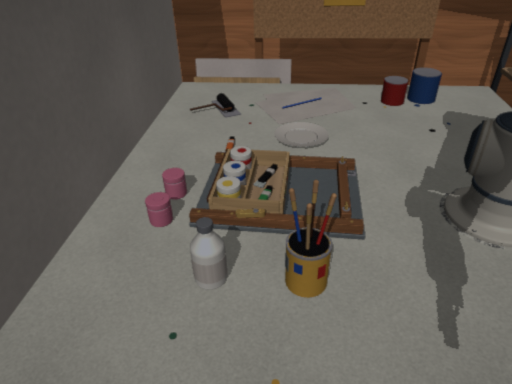

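```bash
cat > h.py <<'E'
import numpy as np,cv2
def cloud(c):
    K=c["K"];Z=c["z_map"].astype(float);h,w=Z.shape
    u,v=np.meshgrid(np.arange(w),np.arange(h))
    P=np.stack([(u-K[0,2])/K[0,0]*Z,-(v-K[1,2])/K[1,1]*Z,-Z],-1)
    E=c["extrinsics"];W=P@E[:3,:3].T+E[:3,3];W[Z==0]=np.nan
    return W
E
python3 - <<'E'
from h import *
c=np.load("top0.npz");W=cloud(c);img=c["pixels"]
for y in (230,250):
  print("row",y,[(u,W[y,u].round(0).tolist()) for u in range(224,334,4)])
for u in (232,237,245,278,318,323): print("col",u,[(v,W[v,u].round(0).tolist()) for v in range(146,292,4)])
crop=cv2.resize(img[115:295,205:385],None,fx=4.4,fy=3.3*4.4/4.4,interpolation=cv2.INTER_CUBIC)
cv2.imwrite("pics/crop0.png",cv2.resize(img[145:295,215:345],(520,600),interpolation=cv2.INTER_CUBIC))
z=W[...,2];z=np.clip((z+10)/120*255,0,255);z=np.nan_to_num(z).astype(np.uint8)
cv2.imwrite("pics/z0.png",cv2.applyColorMap(cv2.resize(z[115:295,205:345],(560,600)),cv2.COLORMAP_JET))
E
```

```text
row 230 [(224, [455.0, 112.0, -0.0]), (228, [452.0, 97.0, 34.0]), (232, [452.0, 85.0, 38.0]), (236, [452.0, 74.0, 33.0]), (240, [453.0, 63.0, 13.0]), (244, [453.0, 52.0, 13.0]), (248, [453.0, 40.0, 9.0]), (252, [453.0, 28.0, 12.0]), (256, [453.0, 16.0, 10.0]), (260, [453.0, 5.0, 13.0]), (264, [453.0, -7.0, 12.0]), (268, [453.0, -19.0, 10.0]), (272, [453.0, -31.0, 11.0]), (276, [452.0, -42.0, 10.0]), (280, [452.0, -54.0, 11.0]), (284, [452.0, -66.0, 13.0]), (288, [452.0, -77.0, 14.0]), (292, [452.0, -89.0, 11.0]), (296, [452.0, -101.0, 9.0]), (300, [452.0, -113.0, 11.0]), (304, [452.0, -124.0, 13.0]), (308, [451.0, -136.0, 12.0]), (312, [451.0, -148.0, 11.0]), (316, [451.0, -160.0, 12.0]), (320, [450.0, -167.0, 35.0]), (324, [450.0, -179.0, 37.0]), (328, [452.0, -198.0, -3.0]), (332, [451.0, -209.0, 0.0])]
row 250 [(224, [396.0, 111.0, 1.0]), (228, [396.0, 97.0, 34.0]), (232, [395.0, 85.0, 39.0]), (236, [396.0, 75.0, 13.0]), (240, [395.0, 63.0, 12.0]), (244, [395.0, 52.0, 9.0]), (248, [395.0, 40.0, 13.0]), (252, [395.0, 28.0, 13.0]), (256, [395.0, 17.0, 11.0]), (260, [395.0, 5.0, 12.0
[... 6265 characters left out ...]
 -180.0, 35.0]), (202, [530.0, -179.0, 37.0]), (206, [519.0, -179.0, 36.0]), (210, [507.0, -178.0, 38.0]), (214, [496.0, -178.0, 33.0]), (218, [484.0, -178.0, 33.0]), (222, [473.0, -177.0, 34.0]), (226, [461.0, -176.0, 38.0]), (230, [450.0, -176.0, 36.0]), (234, [438.0, -175.0, 36.0]), (238, [427.0, -175.0, 36.0]), (242, [416.0, -175.0, 36.0]), (246, [404.0, -174.0, 34.0]), (250, [393.0, -174.0, 35.0]), (254, [382.0, -173.0, 35.0]), (258, [371.0, -173.0, 36.0]), (262, [360.0, -172.0, 38.0]), (266, [349.0, -172.0, 34.0]), (270, [338.0, -172.0, 34.0]), (274, [327.0, -171.0, 37.0]), (278, [316.0, -170.0, 39.0]), (282, [305.0, -170.0, 36.0]), (286, [nan, nan, nan]), (290, [279.0, -176.0, -1.0])]
```

View pics/crop0.png

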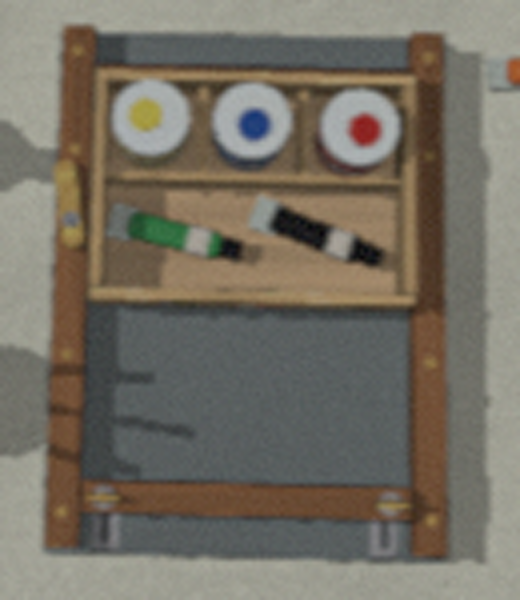

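Run:
```python
from h import *
c=np.load("top0.npz");W=cloud(c);img=c["pixels"].astype(int)
z=W[...,2]
v,u=np.mgrid[0:384,0:512]
hsv=cv2.cvtColor(c["pixels"],cv2.COLOR_BGR2HSV)
# edges per row: outer/inner edges of runners by row via height midpoint
L=[];R=[];Li=[];Ri=[]
for r in range(225,262):
    zz=z[r];
    a=np.where((zz>24)&(np.arange(512)>222)&(np.arange(512)<245))[0]; b=np.where((zz>24)&(np.arange(512)>310)&(np.arange(512)<335))[0]
    if len(a): L.append((a.min(),r));Li.append((a.max(),r))
    if len(b): R.append((b.max(),r));Ri.append((b.min(),r))
def ray(uv,zc,c=c):
    K=c["K"];E=c["extrinsics"];uv=np.atleast_2d(uv).astype(float)
    d=np.stack([(uv[:,0]-K[0,2])/K[0,0],-(uv[:,1]-K[1,2])/K[1,1],-np.ones(len(uv))],-1)@E[:3,:3].T
    t=(zc-E[2,3])/d[:,2];return E[:3,3]+d*t[:,None]
for n,q in (("L",L),("Li",Li),("R",R),("Ri",Ri)):
    P=ray(np.array(q),36);f=np.polyfit(P[:,0],P[:,1],1);print(n,f,np.degrees(np.arctan(f[0])),np.polyval(f,500))
# full-length color edges: left runner outer & right outer, using gradient of gray along row with subpixel
g=cv2.GaussianBlur(cv2.cvtColor(c["pixels"],cv2.COLOR_BGR2GRAY),(3,3),0).astype(float)
sat=hsv[...,1]
for r in range(150,288,6): print(r,"sat",[int(x) for x in sat[r,224:246]],"|",[int(x) for x in sat[r,312:334]])
```

```text
L [-3.42196728e-02  1.11690334e+02] -1.9598780682407078 94.58049751909128
Li [-3.37735492e-02  8.95848578e+01] -1.9343465792709342 72.6980831816422
R [-4.19039631e-02 -1.65613222e+02] -2.399516418784504 -186.56520353808693
Ri [-3.81545359e-02 -1.44390482e+02] -2.185033986820666 -163.4677494918173
150 sat [19, 18, 19, 22, 20, 17, 16, 21, 20, 22, 19, 17, 23, 18, 22, 22, 23, 18, 19, 19, 21, 20] | [21, 20, 19, 18, 19, 19, 21, 23, 23, 19, 18, 17, 16, 20, 18, 19, 19, 21, 21, 19, 20, 22]
156 sat [19, 21, 20, 19, 19, 20, 31, 95, 145, 126, 142, 124, 133, 130, 116, 16, 35, 15, 19, 23, 23, 11] | [14, 16, 16, 20, 13, 95, 125, 138, 126, 136, 124, 137, 140, 88, 28, 16, 16, 20, 16, 22, 20, 20]
162 sat [20, 20, 20, 22, 20, 22, 47, 116, 147, 131, 141, 119, 124, 127, 108, 94, 104, 111, 107, 103, 106, 103] | [47, 46, 51, 42, 75, 119, 140, 131, 129, 143, 141, 133, 137, 89, 35, 18, 18, 20, 20, 22, 20, 17]
168 sat [20, 20, 20, 17, 19, 26, 70, 127, 139, 131, 124, 131, 129, 130, 93, 91, 101, 102, 102, 76, 31, 6] | [106, 98, 96, 94, 102, 99, 99, 111, 121, 131, 120, 117, 122, 69, 30, 18, 18, 18, 20, 23, 20, 2
[... 3155 characters left out ...]
23] | [18, 18, 22, 11, 17, 23, 118, 138, 124, 132, 133, 131, 127, 122, 86, 32, 19, 22, 21, 21, 16, 18]
270 sat [20, 25, 49, 118, 140, 124, 137, 125, 139, 134, 126, 127, 126, 122, 78, 64, 76, 78, 78, 89, 119, 128] | [100, 95, 83, 98, 120, 126, 122, 131, 118, 119, 133, 129, 135, 128, 103, 30, 14, 21, 16, 24, 23, 20]
276 sat [21, 23, 67, 126, 132, 133, 137, 144, 132, 130, 126, 24, 35, 11, 6, 9, 14, 12, 8, 4, 11, 13] | [10, 11, 12, 24, 16, 28, 118, 133, 134, 138, 130, 131, 127, 130, 91, 33, 22, 22, 18, 16, 16, 18]
282 sat [19, 14, 11, 8, 5, 11, 8, 3, 8, 9, 11, 21, 25, 9, 17, 10, 10, 10, 6, 5, 11, 21] | [4, 4, 10, 27, 17, 37, 114, 140, 142, 139, 128, 130, 134, 134, 89, 39, 20, 23, 22, 24, 13, 16]
```

```bash
cat >> h.py <<'E'
def ray(uv,zc,c):
    K=c["K"];E=c["extrinsics"];uv=np.atleast_2d(uv).astype(float)
    d=np.stack([(uv[:,0]-K[0,2])/K[0,0],-(uv[:,1]-K[1,2])/K[1,1],-np.ones(len(uv))],-1)@E[:3,:3].T
    t=(zc-E[2,3])/d[:,2];return E[:3,3]+d*t[:,None]
def sub(a,th,i0):
    i=np.where((a[:-1]<th)&(a[1:]>=th))[0]
    if len(i)==0:return None
    i=i[0];return i0+i+(th-a[i])/(a[i+1]-a[i])
E
python3 - <<'E'
from h import *
c=np.load("top0.npz");W=cloud(c)
sat=cv2.cvtColor(c["pixels"],cv2.COLOR_BGR2HSV)[...,1].astype(float)
L=[];R=[]
for r in range(155,280):
    if not 183<r<212:
        x=sub(sat[r,222:236],75,222); 
        if x: L.append((x,r))
    if not 160<r<172 :
        x=sub(sat[r,334:320:-1],75,0); 
        if x: R.append((334-x,r))
def fit(q):
    P=ray(q,36,c)
    f=np.polyfit(P[:,0],P[:,1],1)
    for _ in range(3):
        e=P[:,1]-np.polyval(f,P[:,0]);k=abs(e)<2.5*e.std()+.1;P=P[k];f=np.polyfit(P[:,0],P[:,1],1)
    print(f,np.degrees(np.arctan(f[0])),np.polyval(f,[300,500,680]),e.std());return f
f=fit(L);g=fit(R)
# far/near end of runners along columns
for cols,n in ((range(232,238),"L"),(range(319,325),"R")):
    far=[];near=[]
    for u in cols:
        x=sub(sat[145:165,u],75,145); far.append((u,x))
    P=ray(far,36,c);print(n,"far",P.round(1).tolist())
for cols,n in ((range(228,233),"L"),(range(319,325),"R")):
    near=[(u,294-sub(sat[294:265:-1,u],75,0)) for u in cols]
    print(n,"near",ray(near,36,c).round(1).tolist(),near)
E
```

```text
[-3.40033029e-02  1.12790370e+02] -1.947495394028547 [102.58937963  95.78871906  89.66812455] 0.40447631823648783
[-2.88304570e-02 -1.70861178e+02] -1.6514060638915538 [-179.51031483 -185.27640624 -190.4658885 ] 0.3541259825120668
L far [[686.1, 85.6, 36.0], [685.9, 82.6, 36.0], [686.1, 79.6, 36.0], [685.7, 76.6, 36.0], [686.1, 73.6, 36.0], [685.7, 70.7, 36.0]]
R far [[677.8, -173.2, 36.0], [677.8, -176.2, 36.0], [677.5, -179.2, 36.0], [677.3, -182.1, 36.0], [677.0, -185.1, 36.0], [676.8, -188.0, 36.0]]
L near [[309.1, 96.0, 36.0], [309.1, 93.2, 36.0], [309.1, 90.4, 36.0], [309.1, 87.5, 36.0], [309.2, 84.7, 36.0]] [(228, np.float64(281.2929292929293)), (229, np.float64(281.2808988764045)), (230, np.float64(281.25555555555553)), (231, np.float64(281.25773195876286)), (232, np.float64(281.1927710843373))]
R near [[300.9, -158.7, 36.0], [300.9, -161.5, 36.0], [300.8, -164.2, 36.0], [300.6, -167.0, 36.0], [300.4, -169.8, 36.0], [300.0, -172.6, 36.0]] [(319, np.float64(283.5)), (320, np.float64(283.47727272727275)), (321, np.float64(283.5061728395062)), (322, np.float64(283.56382978723406)), (323, np.float64(283.6530612244898)), (324, np.float64(283.77777777777777))]
```

Run:
```python
from h import *
c=np.load("top0.npz");W=cloud(c)
sat=cv2.cvtColor(c["pixels"],cv2.COLOR_BGR2HSV)[...,1].astype(float)
O=np.array([496.6,-44.4]);a=np.radians(-1.85);R=np.array([[np.cos(a),-np.sin(a)],[np.sin(a),np.cos(a)]])
loc=lambda P:(P[:,:2]-O)@R
q=[(u,sub(sat[152:165,u],65,152)) for u in range(244,312,6)]
q=[t for t in q if t[1]]
print("lip",loc(ray(q,62,c)).round(1).tolist())
q=[(u,sub(sat[225:210:-1,u],65,0)) for u in range(244,312,6)]
q=[(u,225-t) for u,t in q if t]
print("near wall",loc(ray(q,62,c)).round(1).tolist())
q=[(u,sub(sat[255:274,u],65,255)) for u in range(244,312,6)]
q=[t for t in q if t[1]]
print("batten",loc(ray(q,46,c)).round(1).tolist())
print("pivot",loc(ray((232.5,200.3),48,c)))
z=W[...,2]
for n,(u0,u1,v0,v1) in dict(pink1=(225,247,112,140),pink2=(262,283,114,140),gesso=(165,195,158,190),tin=(155,198,220,255),tube=(335,375,155,170)).items():
    P=W[v0:v1,u0:u1].reshape(-1,3);P=P[P[:,2]>10];print(n,P.min(0).round(),P.max(0).round())
```

```text
lip [[150.7, 98.2], [150.2, 80.8], [150.4, 63.5], [149.9, 46.1], [149.9, 28.8], [149.5, 11.4], [149.6, -5.9], [150.0, -23.2], [150.3, -40.5], [150.8, -57.8], [150.5, -75.1], [149.7, -92.4]]
near wall [[-22.3, 93.2], [-21.7, 76.3], [-20.4, 59.5], [-22.0, 42.6], [-22.2, 25.7], [-22.2, 8.9], [-22.8, -7.9], [-22.4, -24.8], [-21.9, -41.6], [-22.0, -58.4], [-22.0, -75.3], [-22.6, -92.1]]
batten [[-144.9, 90.3], [-144.6, 73.5], [-145.3, 56.7], [-145.2, 39.9], [-144.9, 23.2], [-145.1, 6.4], [-145.0, -10.4], [-145.1, -27.1], [-145.2, -43.9], [-145.2, -60.6], [-145.7, -77.3], [-144.9, -94.1]]
pivot [[ 35.7945404  128.54994962]]
pink1 [733.  45.  12.] [787. 100.  67.]
pink2 [727. -61.  12.] [780.  -7.  66.]
gesso [579. 206.  10.] [642. 267. 146.]
tin [388. 191.  12.] [469. 272. 212.]
tube [ 643. -330.   10.] [ 665. -234.   20.]
```

Emit:
step_arm(deltas=[{"tz": -60,"gripper": -1},{"tz": -65,"gripper": -1},{"tz": -65,"tx": -100,"ty": -62,"gripper": -1,"turn": -0.1},{"tz": -65,"tx": -200,"ty": -124,"gripper": -1,"turn": -0.2},{"tz": -65,"tx": -300,"ty": -186,"gripper": -1,"turn": -0.3},{"tz": -65,"tx": -400,"ty": -248,"gripper": -1,"turn": -0.3456},{"tz": -65,"tx": -500,"ty": -310,"gripper": -1,"turn": -0.3456},{"tz": -65,"tx": -643,"ty": -398.6,"gripper": -1,"turn": -0.3456},{"tz": -65,"tx": -643,"ty": -398.6,"gripper": -1,"turn": -0.3456},{"tz": -65,"tx": -643,"ty": -398.6,"gripper": -1,"turn": -0.3456},{"tz": -65,"tx": -643,"ty": -398.6,"gripper": -1,"turn": -0.3456},{"tz": -65,"tx": -643,"ty": -398.6,"gripper": -1,"turn": -0.3456}], squeeze=40)

```text
validation failed for argument at $.de...
```

Emit:
step_arm(deltas=[{"gripper": -1,"tx": 0,"ty": 0,"tz": -60,"turn": 0},{"gripper": -1,"tx": 0,"ty": 0,"tz": -65,"turn": -0.1}], squeeze=40)

```text
time_s: 0.35
eef_pos: [221.6, 558.2, 300.8]
ee_rot: [179.6, 0.1, 164.2]
contact_force: [-0.8, -0.5, -0.4]
grip_width: 0.606
```

Emit:
step_arm(deltas=[{"gripper": -1,"tx": -50,"ty": -38,"tz": 0,"turn": -0.1},{"gripper": -1,"tx": -100,"ty": -76,"tz": 0,"turn": -0.2},{"gripper": -1,"tx": -150,"ty": -115,"tz": 0,"turn": -0.2456},{"gripper": -1,"tx": -200,"ty": -153,"tz": 0,"turn": -0.2456},{"gripper": -1,"tx": -250,"ty": -192,"tz": 0,"turn": -0.2456},{"gripper": -1,"tx": -300,"ty": -230,"tz": 0,"turn": -0.2456},{"gripper": -1,"tx": -350,"ty": -269,"tz": 0,"turn": -0.2456},{"gripper": -1,"tx": -400,"ty": -307,"tz": 0,"turn": -0.2456},{"gripper": -1,"tx": -450,"ty": -346,"tz": 0,"turn": -0.2456},{"gripper": -1,"tx": -500,"ty": -384,"tz": 0,"turn": -0.2456},{"gripper": -1,"tx": -550,"ty": -422,"tz": 0,"turn": -0.2456},{"gripper": -1,"tx": -600,"ty": -461,"tz": 0,"turn": -0.2456}])

```text
time_s: 1.85
eef_pos: [668.9, -46.5, 295.7]
ee_rot: [180.0, -0.0, 178.2]
contact_force: [0.4, 0.8, 0.3]
grip_width: 0.004
```

Run:
```python
from workcell import *
print(read_state())
```

```text
{'time_s': 1.85, 'joint_positions': array([-6.89270043e+00,  1.83092503e+01,  4.90637238e+01,  1.21859513e-02,
        1.12664419e+02, -9.50467647e+01]), 'joint_vel': array([-32.89524742,  52.41717765, -61.86154437,   0.30020614,
         9.04812064, -32.93650384]), 'joint_torque': array([ 6.64732028e-01, -5.90247273e+01, -3.59626615e+01, -2.47185118e-01,
       -1.51229667e-02,  7.35195391e-01]), 'eef_pos': array([668.86915518, -46.54072795, 295.66774762]), 'ee_rot': array([ 1.79985506e+02, -3.62581947e-02,  1.78158761e+02]), 'contact_force': array([0.39775087, 0.844642  , 0.30089083]), 'ft_torque': array([ 0.00093467, -0.08122007,  0.00783875]), 'grip_width': 0.004034287371737333}
```

Emit:
step_arm(deltas=[{"gripper": -1,"tx": 0,"ty": 0,"tz": 40,"turn": 0},{"gripper": -1,"tx": 0,"ty": 0,"tz": 85,"turn": 0},{"gripper": -1,"tx": 0,"ty": 0,"tz": 130,"turn": 0},{"gripper": -1,"tx": 0,"ty": 0,"tz": 170,"turn": 0},{"gripper": -1,"tx": 0,"ty": 0,"tz": 200,"turn": 0},{"gripper": -1,"tx": 0,"ty": 0,"tz": 200,"turn": 0},{"gripper": -1,"tx": 0,"ty": 0,"tz": 200,"turn": 0}])

```text
time_s: 2.72
eef_pos: [668.5, -44.9, 97.7]
ee_rot: [-180.0, 0.1, 178.2]
contact_force: [0.1, 0.2, 0.8]
grip_width: -0.0
```

Run:
```python
from workcell import *
import cv2
c=read_camera("side");cv2.imwrite("pics/side1.png",cv2.resize(c["pixels"][90:270,130:400],(810,540))[:, :800])
c=read_camera("wrist");cv2.imwrite("pics/wrist1.png",c["pixels"])
print(read_state()["eef_pos"],read_state()["contact_force"])
```

```text
[669.06224981 -44.90838323  98.88245364] [-0.01060063  0.19780335  0.97346708]
```

View pics/side1.png

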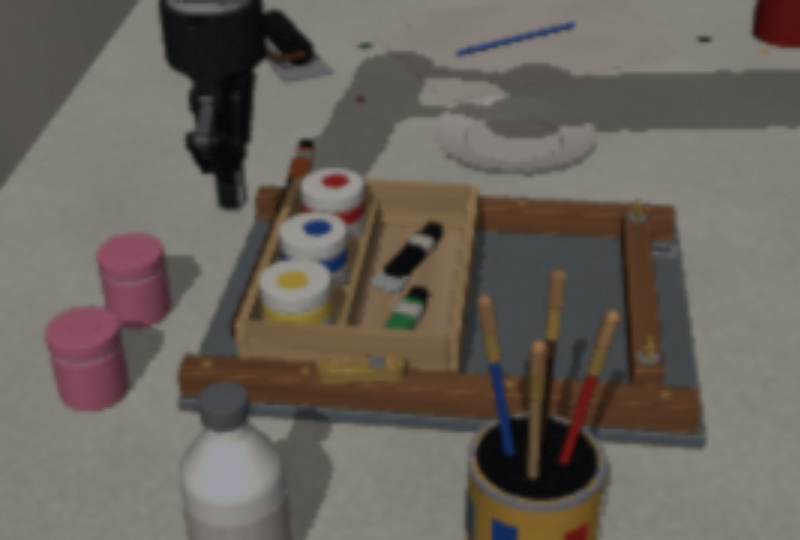

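View pics/wrist1.png

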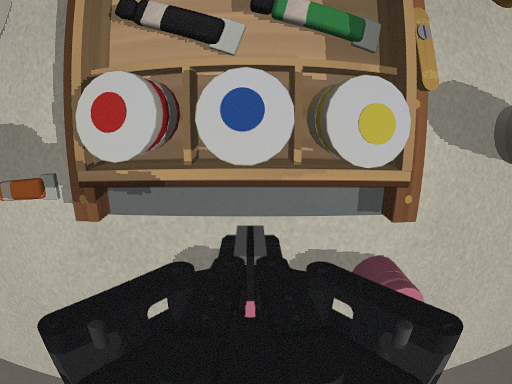

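Emit:
step_arm(deltas=[{"gripper": -1,"tx": 0,"ty": -5,"tz": 20,"turn": 0},{"gripper": -1,"tx": 0,"ty": -5,"tz": 40,"turn": 0},{"gripper": -1,"tx": 0,"ty": -5,"tz": 55,"turn": 0},{"gripper": -1,"tx": 0,"ty": -5,"tz": 65,"turn": 0},{"gripper": -1,"tx": 0,"ty": -5,"tz": 65,"turn": 0},{"gripper": -1,"tx": 0,"ty": -5,"tz": 65,"turn": 0}])

```text
time_s: 3.58
eef_pos: [668.3, -49.8, 32.0]
ee_rot: [-180.0, 0.1, 178.2]
contact_force: [0.4, -0.0, 1.4]
grip_width: 0.001
```

Run:
```python
from workcell import *
import cv2
c=read_camera("side");cv2.imwrite("pics/side2.png",cv2.resize(c["pixels"][90:270,130:400],(810,540))[:, :800])
print(read_state()["eef_pos"],read_state()["contact_force"])
```

```text
[668.3958992  -49.78905071  32.34944156] [-0.26232008  0.23173929  0.15256905]
```

View pics/side2.png

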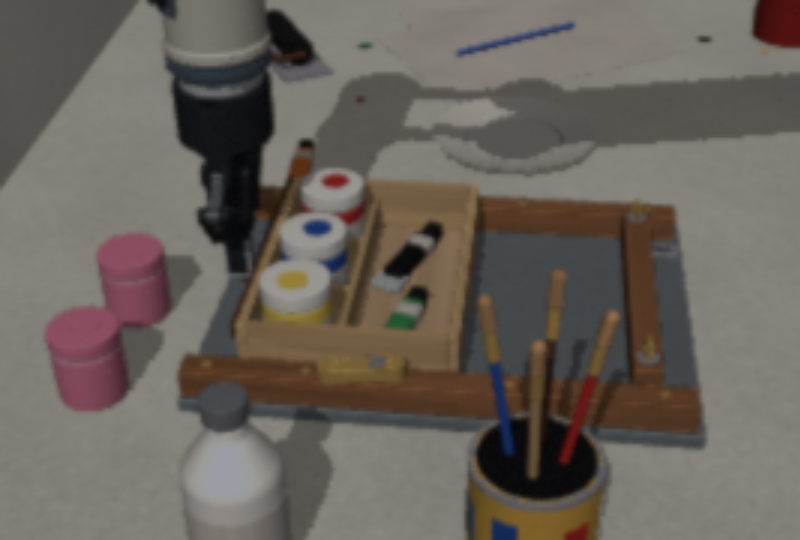

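The fingertips (about pixel 238,265 in the crop) are down behind the lip, clear of it. Now I creep in until I feel contact.

Emit:
step_arm(deltas=[{"gripper": -1,"tx": 2,"ty": 0,"tz": 0,"turn": 0},{"gripper": -1,"tx": 4,"ty": 0,"tz": 0,"turn": 0},{"gripper": -1,"tx": 6,"ty": 0,"tz": 0,"turn": 0},{"gripper": -1,"tx": 8,"ty": 0,"tz": 0,"turn": 0},{"gripper": -1,"tx": 9,"ty": 0,"tz": 0,"turn": 0},{"gripper": -1,"tx": 10,"ty": 0,"tz": 0,"turn": 0}])

```text
time_s: 4.38
eef_pos: [658.4, -49.5, 31.4]
ee_rot: [-180.0, 0.1, 178.2]
contact_force: [4.8, -0.0, -1.2]
grip_width: -0.001
```

Emit:
step_arm(deltas=[{"gripper": -1,"tx": 1,"ty": 0,"tz": 0,"turn": 0},{"gripper": -1,"tx": 2,"ty": 0,"tz": 0,"turn": 0},{"gripper": -1,"tx": 2,"ty": 0,"tz": 0,"turn": 0}])

```text
time_s: 4.75
eef_pos: [655.9, -49.4, 31.4]
ee_rot: [-180.0, 0.0, 178.2]
contact_force: [4.7, 0.1, -0.3]
grip_width: -0.001
```

Emit:
step_arm(deltas=[{"gripper": -1,"tx": 1,"ty": 0,"tz": 0,"turn": 0},{"gripper": -1,"tx": 2,"ty": 0,"tz": 0,"turn": 0},{"gripper": -1,"tx": 2,"ty": 0,"tz": 0,"turn": 0}])

```text
time_s: 5.12
eef_pos: [653.7, -49.4, 31.3]
ee_rot: [-180.0, -0.0, 178.2]
contact_force: [4.5, -1.2, -0.5]
grip_width: 0.002
```

Emit:
step_arm(deltas=[{"gripper": -1,"tx": 3,"ty": 0,"tz": 0,"turn": 0},{"gripper": -1,"tx": 7,"ty": 0,"tz": 0,"turn": 0},{"gripper": -1,"tx": 11,"ty": 0,"tz": 0,"turn": 0},{"gripper": -1,"tx": 15,"ty": 0,"tz": 0,"turn": 0},{"gripper": -1,"tx": 19,"ty": 0,"tz": 0,"turn": 0},{"gripper": -1,"tx": 23,"ty": 0,"tz": 0,"turn": 0},{"gripper": -1,"tx": 27,"ty": 0,"tz": 0,"turn": 0},{"gripper": -1,"tx": 31,"ty": 0,"tz": 0,"turn": 0},{"gripper": -1,"tx": 35,"ty": 0,"tz": 0,"turn": 0},{"gripper": -1,"tx": 38,"ty": 0,"tz": 0,"turn": 0},{"gripper": -1,"tx": 40,"ty": 0,"tz": 0,"turn": 0},{"gripper": -1,"tx": 40,"ty": 0,"tz": 0,"turn": 0}])

```text
time_s: 6.62
eef_pos: [613.5, -48.0, 31.3]
ee_rot: [180.0, -0.0, 178.2]
contact_force: [2.8, 0.4, 0.2]
grip_width: -0.001
```

Emit:
step_arm(deltas=[{"gripper": -1,"tx": 3,"ty": 0,"tz": 0,"turn": 0},{"gripper": -1,"tx": 7,"ty": 0,"tz": 0,"turn": 0},{"gripper": -1,"tx": 11,"ty": 0,"tz": 0,"turn": 0},{"gripper": -1,"tx": 15,"ty": 0,"tz": 0,"turn": 0},{"gripper": -1,"tx": 19,"ty": 0,"tz": 0,"turn": 0},{"gripper": -1,"tx": 23,"ty": 0,"tz": 0,"turn": 0},{"gripper": -1,"tx": 27,"ty": 0,"tz": 0,"turn": 0},{"gripper": -1,"tx": 31,"ty": 0,"tz": 0,"turn": 0},{"gripper": -1,"tx": 35,"ty": 0,"tz": 0,"turn": 0},{"gripper": -1,"tx": 38,"ty": 0,"tz": 0,"turn": 0},{"gripper": -1,"tx": 40,"ty": 0,"tz": 0,"turn": 0},{"gripper": -1,"tx": 40,"ty": 0,"tz": 0,"turn": 0}])

```text
time_s: 8.12
eef_pos: [573.6, -46.8, 31.3]
ee_rot: [180.0, -0.0, 178.2]
contact_force: [2.8, 0.4, 0.3]
grip_width: 0.002
```

Emit:
step_arm(deltas=[{"gripper": -1,"tx": 3,"ty": 0,"tz": 0,"turn": 0},{"gripper": -1,"tx": 7,"ty": 0,"tz": 0,"turn": 0},{"gripper": -1,"tx": 11,"ty": 0,"tz": 0,"turn": 0},{"gripper": -1,"tx": 15,"ty": 0,"tz": 0,"turn": 0},{"gripper": -1,"tx": 19,"ty": 0,"tz": 0,"turn": 0},{"gripper": -1,"tx": 22,"ty": 0,"tz": 0,"turn": 0},{"gripper": -1,"tx": 25,"ty": 0,"tz": 0,"turn": 0},{"gripper": -1,"tx": 25,"ty": 0,"tz": 0,"turn": 0}])

```text
time_s: 9.12
eef_pos: [548.6, -45.9, 31.3]
ee_rot: [180.0, -0.0, 178.2]
contact_force: [2.8, 0.7, 1.3]
grip_width: -0.0
```

Run:
```python
from workcell import *
import cv2
c=read_camera("side");cv2.imwrite("pics/side3.png",cv2.resize(c["pixels"][90:270,130:400],(810,540))[:, :800])
```

```text
(no output)
```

View pics/side3.png

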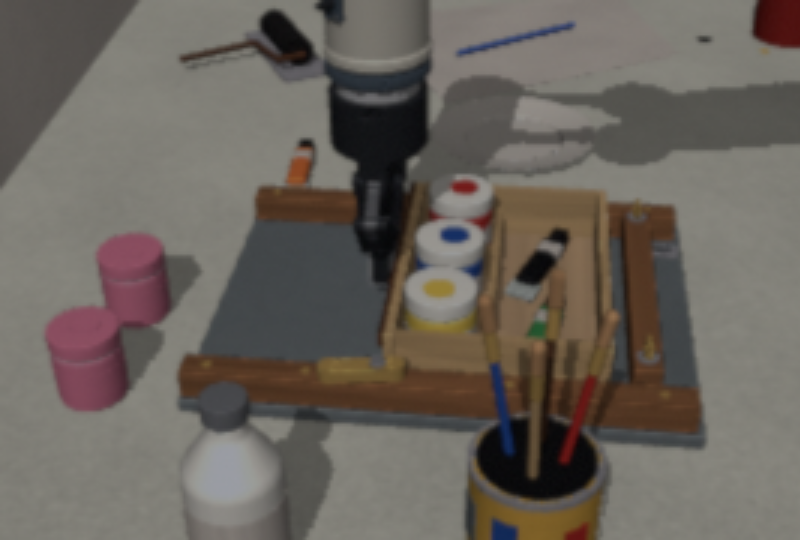

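Emit:
step_arm(deltas=[{"gripper": -1,"tx": 2,"ty": 0,"tz": 0,"turn": 0},{"gripper": -1,"tx": 4,"ty": 0,"tz": 0,"turn": 0},{"gripper": -1,"tx": 6,"ty": 0,"tz": 0,"turn": 0},{"gripper": -1,"tx": 6,"ty": 0,"tz": 0,"turn": 0}])

```text
time_s: 9.68
eef_pos: [542.9, -45.8, 31.3]
ee_rot: [-180.0, 0.0, 178.2]
contact_force: [4.2, 0.1, 0.7]
grip_width: 0.001
```

Emit:
step_arm(deltas=[{"gripper": -1,"tx": 0.5,"ty": 0,"tz": 0,"turn": 0},{"gripper": -1,"tx": 1,"ty": 0,"tz": 0,"turn": 0},{"gripper": -1,"tx": 1,"ty": 0,"tz": 0,"turn": 0}])

```text
time_s: 10.05
eef_pos: [542.1, -45.7, 31.4]
ee_rot: [-180.0, 0.0, 178.2]
contact_force: [5.4, -0.5, -0.2]
grip_width: 0.0
```

Emit:
step_arm(deltas=[{"gripper": -1,"tx": 0.5,"ty": 0,"tz": 0,"turn": 0},{"gripper": -1,"tx": 1,"ty": 0,"tz": 0,"turn": 0},{"gripper": -1,"tx": 1,"ty": 0,"tz": 0,"turn": 0}])

```text
time_s: 10.42
eef_pos: [541.1, -45.7, 31.3]
ee_rot: [-180.0, 0.0, 178.2]
contact_force: [5.3, 0.4, -0.9]
grip_width: -0.003
```

Emit:
step_arm(deltas=[{"gripper": -1,"tx": 0.5,"ty": 0,"tz": 0,"turn": 0},{"gripper": -1,"tx": 1,"ty": 0,"tz": 0,"turn": 0},{"gripper": -1,"tx": 1,"ty": 0,"tz": 0,"turn": 0}])

```text
time_s: 10.8
eef_pos: [540.1, -45.7, 31.3]
ee_rot: [-180.0, 0.0, 178.2]
contact_force: [5.2, -0.5, 0.1]
grip_width: -0.002
```

Emit:
step_arm(deltas=[{"gripper": -1,"tx": 0.5,"ty": 0,"tz": 0,"turn": 0},{"gripper": -1,"tx": 1,"ty": 0,"tz": 0,"turn": 0},{"gripper": -1,"tx": 1,"ty": 0,"tz": 0,"turn": 0}])

```text
time_s: 11.18
eef_pos: [539.1, -45.7, 31.3]
ee_rot: [-180.0, 0.0, 178.2]
contact_force: [5.1, 0.6, -0.0]
grip_width: -0.002
```

Emit:
step_arm(deltas=[{"gripper": -1,"tx": 0.5,"ty": 0,"tz": 0,"turn": 0},{"gripper": -1,"tx": 1,"ty": 0,"tz": 0,"turn": 0},{"gripper": -1,"tx": 1,"ty": 0,"tz": 0,"turn": 0}])

```text
time_s: 11.55
eef_pos: [538.1, -45.6, 31.4]
ee_rot: [-180.0, 0.0, 178.2]
contact_force: [3.7, -0.2, 0.2]
grip_width: -0.001
```

Emit:
step_arm(deltas=[{"gripper": -1,"tx": 0.5,"ty": 0,"tz": 0,"turn": 0},{"gripper": -1,"tx": 1,"ty": 0,"tz": 0,"turn": 0},{"gripper": -1,"tx": 1,"ty": 0,"tz": 0,"turn": 0}])

```text
time_s: 11.92
eef_pos: [537.1, -45.6, 31.3]
ee_rot: [-180.0, 0.0, 178.2]
contact_force: [5.2, -0.2, 0.2]
grip_width: 0.001
```

Emit:
step_arm(deltas=[{"gripper": -1,"tx": 0.5,"ty": 0,"tz": 0,"turn": 0},{"gripper": -1,"tx": 1,"ty": 0,"tz": 0,"turn": 0},{"gripper": -1,"tx": 1,"ty": 0,"tz": 0,"turn": 0}])

```text
time_s: 12.3
eef_pos: [536.1, -45.6, 31.3]
ee_rot: [-180.0, 0.0, 178.2]
contact_force: [4.9, 0.2, -0.3]
grip_width: 0.002
```

Emit:
step_arm(deltas=[{"gripper": -1,"tx": 0.5,"ty": 0,"tz": 0,"turn": 0},{"gripper": -1,"tx": 1,"ty": 0,"tz": 0,"turn": 0},{"gripper": -1,"tx": 1,"ty": 0,"tz": 0,"turn": 0}])

```text
time_s: 12.68
eef_pos: [535.1, -45.5, 31.4]
ee_rot: [-180.0, 0.0, 178.2]
contact_force: [5.9, -0.3, 0.9]
grip_width: -0.0
```

Emit:
step_arm(deltas=[{"gripper": -1,"tx": 0.5,"ty": 0,"tz": 0,"turn": 0},{"gripper": -1,"tx": 1,"ty": 0,"tz": 0,"turn": 0},{"gripper": -1,"tx": 1,"ty": 0,"tz": 0,"turn": 0}])

```text
time_s: 13.05
eef_pos: [534.1, -45.5, 31.4]
ee_rot: [-180.0, 0.0, 178.2]
contact_force: [5.0, 1.1, 0.6]
grip_width: -0.001
```

Emit:
step_arm(deltas=[{"gripper": -1,"tx": 0.5,"ty": 0,"tz": 0,"turn": 0},{"gripper": -1,"tx": 1,"ty": 0,"tz": 0,"turn": 0},{"gripper": -1,"tx": 1,"ty": 0,"tz": 0,"turn": 0}])

```text
time_s: 13.42
eef_pos: [533.4, -45.6, 31.4]
ee_rot: [-180.0, 0.1, 178.2]
contact_force: [6.6, -1.0, -0.8]
grip_width: 0.003
```

Emit:
step_arm(deltas=[{"gripper": -1,"tx": 0.5,"ty": 0,"tz": 0,"turn": 0},{"gripper": -1,"tx": 0.5,"ty": 0,"tz": 0,"turn": 0}])

```text
time_s: 13.68
eef_pos: [533.3, -45.7, 31.4]
ee_rot: [-180.0, 0.1, 178.1]
contact_force: [9.0, -0.7, -1.7]
grip_width: 0.001
```

Emit:
step_arm(deltas=[{"gripper": -1,"tx": 0.6,"ty": 0,"tz": 0,"turn": 0},{"gripper": -1,"tx": 0.6,"ty": 0,"tz": 0,"turn": 0}])

```text
time_s: 13.92
eef_pos: [533.3, -45.8, 31.4]
ee_rot: [-180.0, 0.2, 178.1]
contact_force: [10.7, -1.3, -4.5]
grip_width: 0.003
```

Emit:
step_arm(deltas=[{"gripper": -1,"tx": 0.5,"ty": 0,"tz": 0,"turn": 0},{"gripper": -1,"tx": 0.5,"ty": 0,"tz": 0,"turn": 0},{"gripper": -1,"tx": 0.5,"ty": 0,"tz": 0,"turn": 0},{"gripper": -1,"tx": 0.5,"ty": 0,"tz": 0,"turn": 0}])

```text
time_s: 14.42
eef_pos: [533.3, -45.8, 31.6]
ee_rot: [-180.0, 0.3, 178.1]
contact_force: [12.5, -2.0, -3.7]
grip_width: -0.0
```

Emit:
step_arm(deltas=[{"gripper": -1,"tx": 0.2,"ty": 0,"tz": 0,"turn": 0},{"gripper": -1,"tx": 0.2,"ty": 0,"tz": 0,"turn": 0},{"gripper": -1,"tx": 0.2,"ty": 0,"tz": 0,"turn": 0},{"gripper": -1,"tx": 0.2,"ty": 0,"tz": 0,"turn": 0}])

```text
time_s: 14.92
eef_pos: [533.3, -45.8, 31.7]
ee_rot: [-180.0, 0.3, 178.1]
contact_force: [13.3, -1.7, -4.6]
grip_width: -0.002
```

Emit:
step_arm(deltas=[{"gripper": -1,"tx": -1.5,"ty": 0,"tz": 0,"turn": 0},{"gripper": -1,"tx": -3,"ty": 0,"tz": 0,"turn": 0},{"gripper": -1,"tx": -6,"ty": 0,"tz": 0,"turn": 0},{"gripper": -1,"tx": -12,"ty": 0,"tz": 0,"turn": 0},{"gripper": -1,"tx": -15,"ty": 0,"tz": 0,"turn": 0},{"gripper": -1,"tx": -15,"ty": 0,"tz": -20,"turn": 0},{"gripper": -1,"tx": -15,"ty": 0,"tz": -50,"turn": 0},{"gripper": -1,"tx": -15,"ty": 0,"tz": -90,"turn": 0},{"gripper": -1,"tx": -15,"ty": 0,"tz": -100,"turn": 0},{"gripper": -1,"tx": -15,"ty": 0,"tz": -100,"turn": 0}])

```text
time_s: 16.18
eef_pos: [546.5, -45.9, 132.6]
ee_rot: [-180.0, 0.1, 178.2]
contact_force: [-1.8, 0.3, -0.6]
grip_width: -0.001
```

Run:
```python
from workcell import *
import cv2,numpy as np
s=read_state();print(s["eef_pos"],s["ee_rot"],s["joint_positions"],s["contact_force"])
c=read_camera("wrist");cv2.imwrite("pics/wrist4.png",c["pixels"]);np.savez("wrist4.npz",pos=s["eef_pos"],rot=s["ee_rot"],**c)
c=read_camera("top");cv2.imwrite("pics/top4.png",cv2.resize(c["pixels"][145:295,215:345],(520,600),interpolation=cv2.INTER_CUBIC));np.savez("top4.npz",**c)
```

```text
[546.51746556 -45.93622268 132.57556524] [-1.79985155e+02  1.26791336e-01  1.78154846e+02] [-8.35858349e+00 -2.68099096e+00  8.85197121e+01 -3.67843697e-04
  9.40336219e+01 -9.65134395e+01] [-1.77390753  0.30611504 -0.61649613]
```

View pics/top4.png

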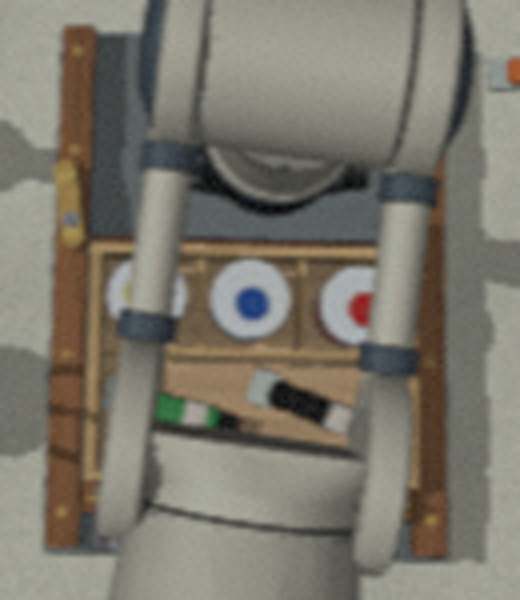

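View pics/wrist4.png

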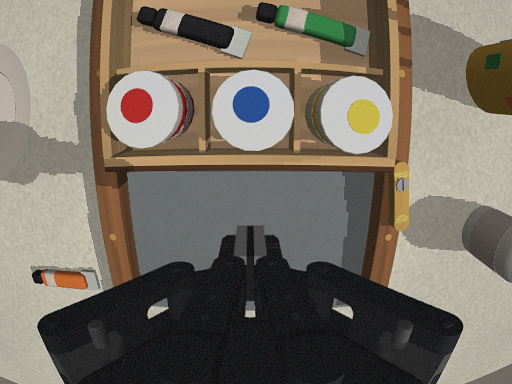

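Run:
```python
from h import *
O=np.array([496.6,-44.4]);a=np.radians(-1.85);R=np.array([[np.cos(a),-np.sin(a)],[np.sin(a),np.cos(a)]])
for n in ("top0","top4"):
    c=np.load(n+".npz");hsv=cv2.cvtColor(c["pixels"],cv2.COLOR_BGR2HSV)
    m=np.zeros(hsv.shape[:2],bool)
    sl=hsv[182:210,226:237];print(sl[...,0][::3].tolist()) if n=="top0" else 0
    mm=(hsv[...,0]>=16)&(hsv[...,0]<=35)&(hsv[...,1]>60);m[180:210,226:239]=mm[180:210,226:239]
    W=cloud(c)
    ys,xs=np.where(m);P=(ray(np.c_[xs,ys],48,c)[:,:2]-O)@R
    C=P.mean(0);U,S,V=np.linalg.svd(P-C);d=V[0]*np.sign(V[0][0])
    print(n,len(P),C,np.degrees(-np.arctan2(d[1],d[0])),P.min(0),P.max(0), -np.arctan2(C[1]-130,C[0]-36))
    sat=hsv[...,1].astype(float)
    if n=="top4":
        q=[(u,sub(sat[200:210,u],65,200)) for u in range(262,305,6)];q=[t for t in q if t[1]]
        print("lip",((ray(q,62,c)[:,:2]-O)@R).round(1).tolist())
```

```text
[[35, 30, 37, 13, 13, 14, 18, 18, 18, 15, 14], [34, 38, 21, 18, 18, 19, 17, 15, 12, 13, 14], [38, 23, 20, 22, 22, 23, 22, 24, 19, 13, 13], [35, 33, 26, 21, 20, 20, 20, 20, 18, 16, 10], [33, 35, 26, 20, 20, 20, 19, 21, 21, 19, 12], [34, 32, 23, 17, 19, 20, 20, 18, 17, 18, 14], [30, 30, 21, 15, 14, 6, 114, 110, 18, 19, 17], [35, 35, 20, 16, 19, 23, 23, 23, 21, 21, 17], [30, 27, 18, 15, 14, 17, 20, 19, 18, 16, 17], [30, 33, 17, 13, 13, 13, 13, 14, 13, 12, 14]]
top0 190 [ 50.91376075 126.30827742] -7.079972046794348 [ 10.92290613 111.92454392] [ 95.66614155 143.02429993] 0.2426601524030424
top4 151 [ 50.94059489 129.58475289] -9.161216678449525 [ 10.92290613 111.92454392] [ 92.45326852 142.91722372] 0.027786058169969756
lip [[23.8, 43.5], [24.0, 26.6], [23.9, 9.6], [24.5, -7.4], [23.8, -24.4], [24.3, -41.3], [23.5, -58.3], [23.5, -75.2]]
```

Emit:
step_arm(deltas=[{"gripper": -1,"tx": -2,"ty": 20,"tz": 0,"turn": 0.18},{"gripper": -1,"tx": -4,"ty": 40,"tz": 0,"turn": 0.36},{"gripper": -1,"tx": -6,"ty": 60,"tz": 0,"turn": 0.54},{"gripper": -1,"tx": -8,"ty": 80,"tz": 0,"turn": 0.72},{"gripper": -1,"tx": -10,"ty": 100,"tz": 0,"turn": 0.9},{"gripper": -1,"tx": -12,"ty": 120,"tz": 0,"turn": 1.08},{"gripper": -1,"tx": -15,"ty": 140,"tz": 0,"turn": 1.26},{"gripper": -1,"tx": -19,"ty": 165,"tz": 0,"turn": 1.43},{"gripper": -1,"tx": -19,"ty": 165,"tz": 0,"turn": 1.43},{"gripper": -1,"tx": -19,"ty": 165,"tz": 0,"turn": 1.43},{"gripper": -1,"tx": -19,"ty": 165,"tz": 0,"turn": 1.43}])

```text
time_s: 17.65
eef_pos: [570.1, 117.6, 130.8]
ee_rot: [-179.9, 0.0, 96.3]
contact_force: [0.1, -0.0, -1.1]
grip_width: -0.001
```

Run:
```python
from workcell import *
import cv2,numpy as np
s=read_state();print(s["eef_pos"],s["ee_rot"],s["joint_positions"],s["contact_force"])
c=read_camera("wrist");cv2.imwrite("pics/wrist5.png",c["pixels"]);np.savez("wrist5.npz",pos=s["eef_pos"],rot=s["ee_rot"],**c)
print(c["K"],c["hand_eye"])
c=read_camera("side");cv2.imwrite("pics/side5.png",c["pixels"])
```

```text
[570.13138905 117.60450177 130.77634804] [-1.79948811e+02  1.97572703e-02  9.62505897e+01] [ 8.31746206e+00  2.70393498e+00  8.33167935e+01 -1.79426149e-02
  9.40311398e+01  2.06562794e+00] [ 0.06842599 -0.04346803 -1.05164498]
[[297.31863964   0.         249.87258943]
 [  0.         297.31863964 192.01929633]
 [  0.           0.           1.        ]] [[-9.64455502e-04  9.65972205e-01  2.58644096e-01  6.49017211e+01]
 [ 9.99999418e-01  8.06831992e-04  7.15568865e-04  7.55963211e-01]
 [ 4.82537304e-04  2.58644635e-01 -9.65972422e-01 -1.41435700e+02]
 [ 0.00000000e+00  0.00000000e+00  0.00000000e+00  1.00000000e+00]]
```

View pics/wrist5.png

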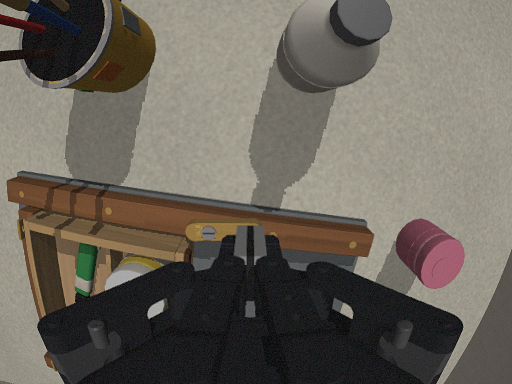

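View pics/side5.png

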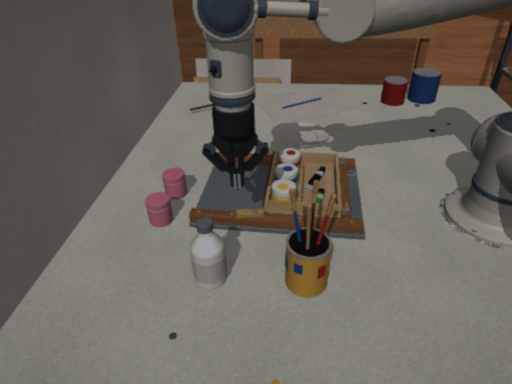

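```bash
cat >> h.py <<'E'
from scipy.spatial.transform import Rotation as Ro
O=np.array([496.6,-44.4]);_a=np.radians(-1.85);R2=np.array([[np.cos(_a),-np.sin(_a)],[np.sin(_a),np.cos(_a)]])
def wray(uv,zc,c):
    uv=np.atleast_2d(uv).astype(float);K=c["K"]
    p=uv-K[:2,2];r=np.linalg.norm(p,axis=1);th=r/K[0,0]
    d=np.c_[np.sin(th)*p[:,0]/r,-np.sin(th)*p[:,1]/r,-np.cos(th)]
    H=c["hand_eye"];T=Ro.from_euler("xyz",c["rot"],degrees=True).as_matrix()
    o=T@H[:3,3]+c["pos"];d=d@(T@H[:3,:3]).T
    return o+d*((zc-o[2])/d[:,2])[:,None]
loc=lambda P:(np.atleast_2d(P)[:,:2]-O)@R2
E
python3 - <<'E'
from h import *
c=dict(np.load("wrist5.npz"))
print("pivot",loc(wray((208,232),48,c)),"butt short end",loc(wray((186,232),48,c)), "left edge", loc(wray([(200,224),(215,223),(230,222),(248,222)],48,c)))
print("runner end corners (far)",loc(wray([(366,225),(373,236),(371,256)],36,c)))
c4=dict(np.load("wrist4.npz"))
print("w4 pivot",loc(wray((403,184),48,c4)),"ends",loc(wray([(402,165),(403,230)],48,c4)),"lip",loc(wray([(150,168),(250,168),(350,167)],62,c4)))
cv2.imwrite("pics/crop5.png",cv2.resize(c["pixels"][200:280,160:300],(770,440),interpolation=cv2.INTER_CUBIC))
cv2.imwrite("pics/crop4.png",cv2.resize(c4["pixels"][140:250,350:430],(436,600),interpolation=cv2.INTER_CUBIC))
E
```

```text
pivot [[ 38.81678423 130.69303316]] butt short end [[ 20.48979359 127.77011454]] left edge [[ 31.6158098  136.72751955]
 [ 43.75776125 139.46588202]
 [ 55.72690414 142.12232927]
 [ 70.09688539 144.19969399]]
runner end corners (far) [[176.14198327 150.23118399]
 [186.32860126 140.43300489]
 [190.5112589  120.09138643]]
w4 pivot [[ 38.98905932 130.98823836]] ends [[ 22.52770707 127.94410111]
 [ 81.64141731 138.03141474]] lip [[ 23.53139192 -75.35021573]
 [ 24.27542925  -0.1497376 ]
 [ 22.86057324  74.95054174]]
```

View pics/crop5.png

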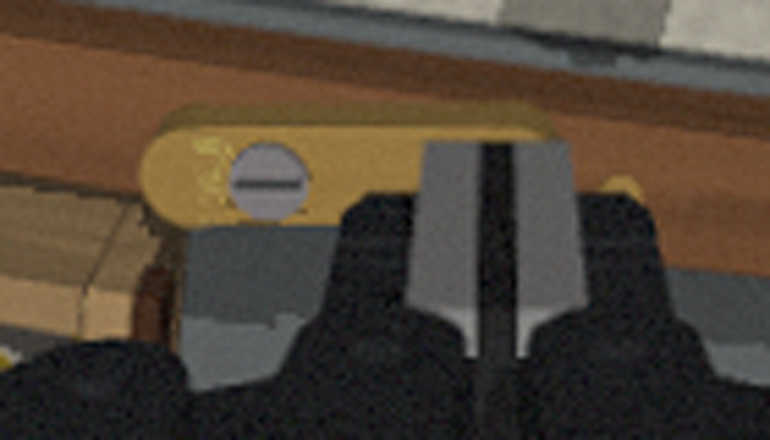

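View pics/crop4.png

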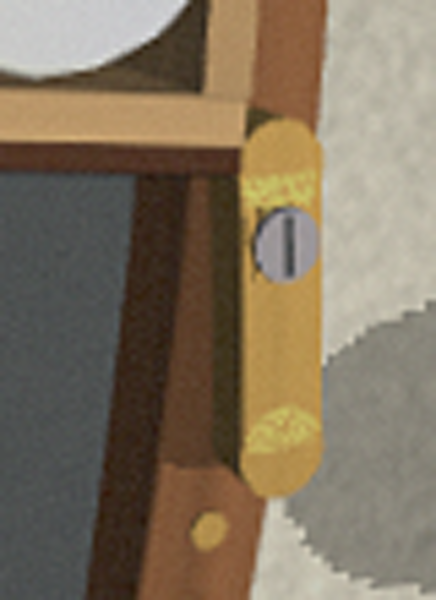

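Emit:
step_arm(deltas=[{"gripper": -1,"tx": 0,"ty": 0,"tz": 30,"turn": 0},{"gripper": -1,"tx": 0,"ty": 0,"tz": 60,"turn": 0},{"gripper": -1,"tx": 0,"ty": 0,"tz": 80,"turn": 0},{"gripper": -1,"tx": 0,"ty": 0,"tz": 90,"turn": 0},{"gripper": -1,"tx": 0,"ty": 0,"tz": 90,"turn": 0},{"gripper": -1,"tx": 0,"ty": 0,"tz": 90,"turn": 0}])

```text
time_s: 18.5
eef_pos: [571.1, 118.5, 42.7]
ee_rot: [179.9, -0.0, 96.2]
contact_force: [-0.9, -0.5, 0.3]
grip_width: 0.001
```

```bash
cat > plan.py <<'E'
from h import *
from workcell import read_state
import sys
P=np.array([36.5,130.])
def tcp(th,r=30.,off=19.5):
    d=np.array([np.cos(th),-np.sin(th)]);n=np.array([-np.sin(th),-np.cos(th)])
    return P+r*d-off*n
def plan(ths,**k):
    s=read_state();print(s["time_s"],s["eef_pos"].round(1),s["ee_rot"].round(1),s["contact_force"].round(1),"loc",loc(s["eef_pos"]).round(1))
    yaw=np.radians(s["ee_rot"][2]);tx=np.array([np.cos(yaw),np.sin(yaw)]);ty=np.array([np.sin(yaw),-np.cos(yaw)])
    for th in ths:
        w=O+R2@tcp(th,**k);dl=w-s["eef_pos"][:2];y=np.radians(88.15)-th
        print("th",round(th,2),"tx %.1f ty %.1f turn %.3f"%(dl@tx,dl@ty,yaw-y))
E
python3 - <<'E'
from plan import *
from workcell import *
plan(np.arange(-0.15,1.6,0.15))
c=read_camera("side");cv2.imwrite("pics/side6.png",cv2.resize(c["pixels"][90:270,130:400],(810,540))[:, :800])
E
```

```text
18.5 [571.1 118.5  42.7] [179.9  -0.   96.2] [-0.9 -0.5  0.3] loc [[ 69.2 165.2]]
th -0.15 tx -10.5 ty -7.5 turn -0.009
th 0.0 tx -15.2 ty -4.9 turn 0.141
th 0.15 tx -20.2 ty -3.0 turn 0.291
th 0.3 tx -25.5 ty -1.9 turn 0.441
th 0.45 tx -30.8 ty -1.6 turn 0.591
th 0.6 tx -36.2 ty -2.1 turn 0.741
th 0.75 tx -41.4 ty -3.3 turn 0.891
th 0.9 tx -46.3 ty -5.4 turn 1.041
th 1.05 tx -50.9 ty -8.1 turn 1.191
th 1.2 tx -55.1 ty -11.5 turn 1.341
th 1.35 tx -58.7 ty -15.5 turn 1.491
th 1.5 tx -61.6 ty -20.0 turn 1.641
```

View pics/side6.png

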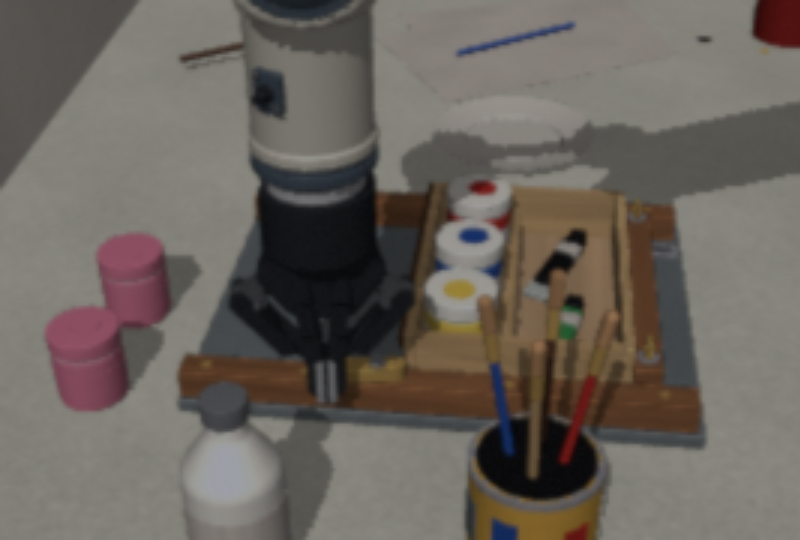

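Emit:
step_arm(deltas=[{"gripper": -1,"tx": -3,"ty": -4,"tz": 2,"turn": 0},{"gripper": -1,"tx": -6,"ty": -7.5,"tz": 2,"turn": 0},{"gripper": -1,"tx": -8,"ty": -7.5,"tz": 2,"turn": 0},{"gripper": -1,"tx": -10,"ty": -7.5,"tz": 2,"turn": 0},{"gripper": -1,"tx": -12,"ty": -6.6,"tz": 2,"turn": 0.05},{"gripper": -1,"tx": -13.6,"ty": -5.7,"tz": 2,"turn": 0.095},{"gripper": -1,"tx": -15.2,"ty": -4.9,"tz": 2,"turn": 0.141}])

```text
time_s: 19.42
eef_pos: [567.0, 103.8, 39.4]
ee_rot: [-180.0, -0.1, 88.1]
contact_force: [-1.4, 2.8, 1.1]
grip_width: -0.003
```

Run:
```python
from plan import *
plan(np.arange(0.0,0.8,0.075))
```

```text
19.425 [567.  103.8  39.4] [-1.80e+02 -1.00e-01  8.81e+01] [-1.4  2.8  1.1] loc [[ 65.6 150.4]]
th 0.0 tx -0.9 ty 0.9 turn -0.001
th 0.08 tx -3.2 ty 2.3 turn 0.074
th 0.15 tx -5.6 ty 3.5 turn 0.149
th 0.22 tx -8.0 ty 4.5 turn 0.224
th 0.3 tx -10.6 ty 5.4 turn 0.299
th 0.38 tx -13.2 ty 6.0 turn 0.374
th 0.45 tx -15.8 ty 6.4 turn 0.449
th 0.52 tx -18.5 ty 6.7 turn 0.524
th 0.6 tx -21.2 ty 6.7 turn 0.599
th 0.68 tx -23.9 ty 6.6 turn 0.674
th 0.75 tx -26.5 ty 6.2 turn 0.749
```

Emit:
step_arm(deltas=[{"gripper": -1,"tx": -2.3,"ty": 1.4,"tz": 0,"turn": 0.075},{"gripper": -1,"tx": -4.7,"ty": 2.6,"tz": 0,"turn": 0.15},{"gripper": -1,"tx": -7.1,"ty": 3.6,"tz": 0,"turn": 0.225},{"gripper": -1,"tx": -9.7,"ty": 4.5,"tz": 0,"turn": 0.3}])

```text
time_s: 19.92
eef_pos: [571.3, 94.1, 39.4]
ee_rot: [-180.0, -0.1, 70.9]
contact_force: [-1.1, 4.2, -0.2]
grip_width: 0.003
```

Run:
```python
from plan import *
plan(np.arange(0.3,1.3,0.1))
```

```text
19.925 [571.3  94.1  39.4] [-1.80e+02 -1.00e-01  7.09e+01] [-1.1  4.2 -0.2] loc [[ 70.2 140.9]]
th 0.3 tx -0.9 ty 1.0 turn -0.002
th 0.4 tx -4.0 ty 2.8 turn 0.098
th 0.5 tx -7.2 ty 4.3 turn 0.198
th 0.6 tx -10.6 ty 5.4 turn 0.298
th 0.7 tx -14.1 ty 6.2 turn 0.398
th 0.8 tx -17.6 ty 6.7 turn 0.498
th 0.9 tx -21.2 ty 6.8 turn 0.598
th 1.0 tx -24.8 ty 6.5 turn 0.698
th 1.1 tx -28.3 ty 5.9 turn 0.798
th 1.2 tx -31.7 ty 5.0 turn 0.898
```

Emit:
step_arm(deltas=[{"gripper": -1,"tx": -3.1,"ty": 1.8,"tz": 0,"turn": 0.1},{"gripper": -1,"tx": -6.3,"ty": 3.3,"tz": 0,"turn": 0.2},{"gripper": -1,"tx": -9.7,"ty": 4.4,"tz": 0,"turn": 0.3},{"gripper": -1,"tx": -13.2,"ty": 5.2,"tz": 0,"turn": 0.4},{"gripper": -1,"tx": -16.7,"ty": 5.7,"tz": 0,"turn": 0.5}])

```text
time_s: 20.55
eef_pos: [571.6, 76.9, 39.4]
ee_rot: [-179.9, -0.2, 42.2]
contact_force: [1.4, 6.4, -0.6]
grip_width: -0.005
```

Run:
```python
from plan import *
plan(np.arange(0.8,1.8,0.1))
from workcell import *
s=read_state();c=read_camera("wrist");cv2.imwrite("pics/wrist7.png",c["pixels"])
```

```text
20.55 [571.6  76.9  39.4] [-179.9   -0.2   42.2] [ 1.4  6.4 -0.6] loc [[ 71.  123.7]]
th 0.8 tx -0.8 ty 1.4 turn -0.003
th 0.9 tx -3.9 ty 3.2 turn 0.097
th 1.0 tx -7.2 ty 4.7 turn 0.197
th 1.1 tx -10.6 ty 5.8 turn 0.297
th 1.2 tx -14.0 ty 6.7 turn 0.397
th 1.3 tx -17.6 ty 7.1 turn 0.497
th 1.4 tx -21.2 ty 7.2 turn 0.597
th 1.5 tx -24.7 ty 7.0 turn 0.697
th 1.6 tx -28.3 ty 6.4 turn 0.797
th 1.7 tx -31.7 ty 5.4 turn 0.897
```

View pics/wrist7.png

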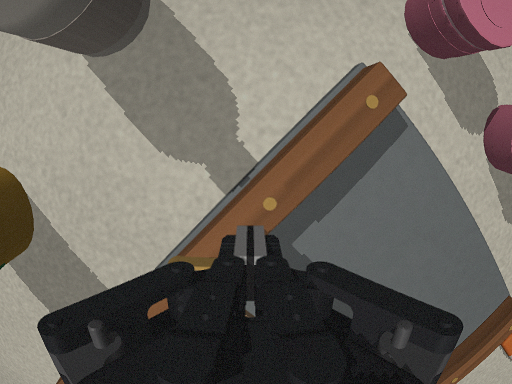

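Emit:
step_arm(deltas=[{"gripper": -1,"tx": -3.1,"ty": 1,"tz": 0,"turn": 0.1},{"gripper": -1,"tx": -6.4,"ty": 2,"tz": 0,"turn": 0.2},{"gripper": -1,"tx": -9.8,"ty": 3,"tz": 0,"turn": 0.3},{"gripper": -1,"tx": -13.2,"ty": 4,"tz": 0,"turn": 0.4}])

```text
time_s: 21.1
eef_pos: [565.4, 64.3, 39.6]
ee_rot: [-180.0, -0.2, 19.3]
contact_force: [4.5, 4.3, -2.3]
grip_width: -0.004
```

Run:
```python
from plan import *
plan(np.arange(1.2,1.9,0.1))
```

```text
21.1 [565.4  64.3  39.6] [-180.    -0.2   19.3] [ 4.5  4.3 -2.3] loc [[ 65.2 110.8]]
th 1.2 tx -0.3 ty 1.7 turn -0.002
th 1.3 tx -3.4 ty 3.5 turn 0.098
th 1.4 tx -6.7 ty 5.0 turn 0.198
th 1.5 tx -10.0 ty 6.2 turn 0.298
th 1.6 tx -13.5 ty 7.0 turn 0.398
th 1.7 tx -17.1 ty 7.4 turn 0.498
th 1.8 tx -20.7 ty 7.5 turn 0.598
```

Emit:
step_arm(deltas=[{"gripper": -1,"tx": -3.1,"ty": 1.5,"tz": 0,"turn": 0.1},{"gripper": -1,"tx": -6.4,"ty": 2.8,"tz": 0,"turn": 0.2},{"gripper": -1,"tx": -8,"ty": 3.4,"tz": 0,"turn": 0.25},{"gripper": -1,"tx": -8,"ty": 3.4,"tz": 0,"turn": 0.25}])

```text
time_s: 21.6
eef_pos: [558.6, 58.0, 39.6]
ee_rot: [-180.0, -0.1, 5.1]
contact_force: [3.8, 2.6, -0.9]
grip_width: 0.0
```

Run:
```python
from plan import *
plan(np.arange(1.45,1.95,0.05))
from workcell import *
c=read_camera("side");cv2.imwrite("pics/side8.png",cv2.resize(c["pixels"][90:270,130:400],(810,540))[:, :800])
```

```text
21.6 [558.6  58.   39.6] [-1.8e+02 -1.0e-01  5.1e+00] [ 3.8  2.6 -0.9] loc [[ 58.7 104.3]]
th 1.45 tx 0.6 ty 1.8 turn 0.001
th 1.5 tx -0.9 ty 2.8 turn 0.051
th 1.55 tx -2.5 ty 3.6 turn 0.101
th 1.6 tx -4.1 ty 4.4 turn 0.151
th 1.65 tx -5.8 ty 5.1 turn 0.201
th 1.7 tx -7.5 ty 5.7 turn 0.251
th 1.75 tx -9.2 ty 6.2 turn 0.301
th 1.8 tx -10.9 ty 6.7 turn 0.351
th 1.85 tx -12.7 ty 7.0 turn 0.401
th 1.9 tx -14.4 ty 7.3 turn 0.451
```

View pics/side8.png

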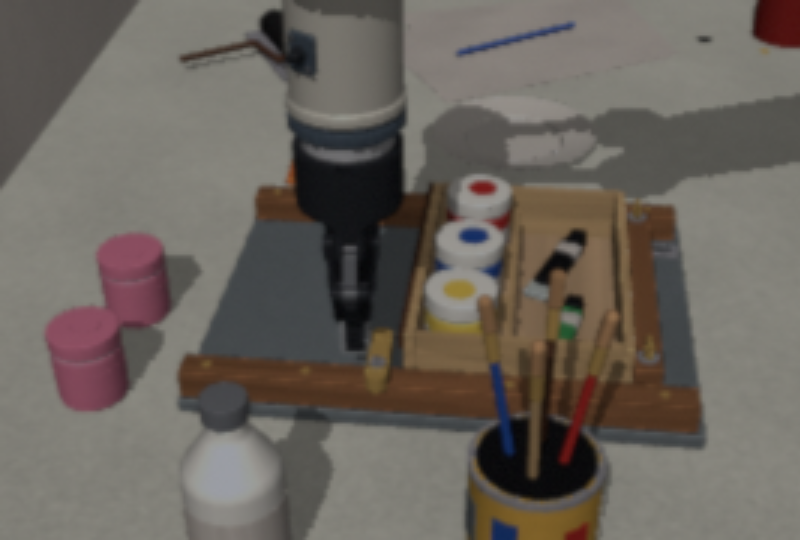

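Emit:
step_arm(deltas=[{"gripper": -1,"tx": -1.6,"ty": 1,"tz": 0,"turn": 0.05},{"gripper": -1,"tx": -3.2,"ty": 2,"tz": 0,"turn": 0.1},{"gripper": -1,"tx": -3.2,"ty": 2,"tz": 0,"turn": 0.1}])

```text
time_s: 22.02
eef_pos: [555.3, 55.4, 39.7]
ee_rot: [-180.0, -0.1, -0.6]
contact_force: [3.8, 1.3, -0.1]
grip_width: 0.0
```

Emit:
step_arm(deltas=[{"gripper": -1,"tx": -0.8,"ty": 0.4,"tz": 0,"turn": 0.025},{"gripper": -1,"tx": -1.6,"ty": 0.7,"tz": 0,"turn": 0.05},{"gripper": -1,"tx": -1.6,"ty": 0.7,"tz": 0,"turn": 0.05}])

```text
time_s: 22.4
eef_pos: [553.3, 54.6, 39.6]
ee_rot: [180.0, -0.0, -3.5]
contact_force: [4.3, 2.5, 1.5]
grip_width: 0.003
```

Emit:
step_arm(deltas=[{"gripper": -1,"tx": -0.8,"ty": 0.4,"tz": 0,"turn": 0.025},{"gripper": -1,"tx": -1.6,"ty": 0.7,"tz": 0,"turn": 0.05},{"gripper": -1,"tx": -1.6,"ty": 0.7,"tz": 0,"turn": 0.05}])

```text
time_s: 22.78
eef_pos: [551.5, 53.8, 39.4]
ee_rot: [180.0, -0.0, -6.4]
contact_force: [4.3, 0.8, 0.8]
grip_width: 0.0
```

Emit:
step_arm(deltas=[{"gripper": -1,"tx": -0.5,"ty": 0.2,"tz": 0,"turn": 0.02},{"gripper": -1,"tx": -1,"ty": 0.4,"tz": 0,"turn": 0.035},{"gripper": -1,"tx": -1,"ty": 0.4,"tz": 0,"turn": 0.035}])

```text
time_s: 23.15
eef_pos: [550.6, 53.5, 39.4]
ee_rot: [180.0, -0.0, -8.4]
contact_force: [4.5, 0.4, 2.5]
grip_width: 0.002
```

Emit:
step_arm(deltas=[{"gripper": -1,"tx": -0.5,"ty": 0.2,"tz": 0,"turn": 0.02},{"gripper": -1,"tx": -1,"ty": 0.4,"tz": 0,"turn": 0.035},{"gripper": -1,"tx": -1,"ty": 0.4,"tz": 0,"turn": 0.035}])

```text
time_s: 23.52
eef_pos: [550.2, 53.2, 39.6]
ee_rot: [180.0, -0.1, -10.5]
contact_force: [6.4, -0.6, 1.0]
grip_width: 0.002
```

Emit:
step_arm(deltas=[{"gripper": -1,"tx": -0.4,"ty": 0,"tz": 0,"turn": 0},{"gripper": -1,"tx": -0.8,"ty": 0,"tz": 0,"turn": 0},{"gripper": -1,"tx": -0.8,"ty": 0,"tz": 0,"turn": 0}])

```text
time_s: 23.9
eef_pos: [550.1, 53.3, 39.7]
ee_rot: [-180.0, -0.2, -10.4]
contact_force: [9.5, -0.4, 0.6]
grip_width: -0.001
```

Emit:
step_arm(deltas=[{"gripper": -1,"tx": -0.4,"ty": 0,"tz": 0,"turn": 0},{"gripper": -1,"tx": -0.8,"ty": 0,"tz": 0,"turn": 0},{"gripper": -1,"tx": -0.8,"ty": 0,"tz": 0,"turn": 0}])

```text
time_s: 24.28
eef_pos: [550.0, 53.2, 39.7]
ee_rot: [-180.0, -0.3, -10.5]
contact_force: [13.1, -1.1, -1.0]
grip_width: 0.001
```

Emit:
step_arm(deltas=[{"gripper": -1,"tx": -0.5,"ty": 0,"tz": 0,"turn": 0},{"gripper": -1,"tx": -0.5,"ty": 0,"tz": 0,"turn": 0},{"gripper": -1,"tx": -0.5,"ty": 0,"tz": 0,"turn": 0},{"gripper": -1,"tx": -0.5,"ty": 0,"tz": 0,"turn": 0}])

```text
time_s: 24.78
eef_pos: [549.9, 53.2, 39.7]
ee_rot: [-180.0, -0.4, -10.5]
contact_force: [14.5, -1.1, -1.4]
grip_width: -0.003
```

Emit:
step_arm(deltas=[{"gripper": -1,"tx": 0.7,"ty": 0,"tz": 0,"turn": 0},{"gripper": -1,"tx": 1.4,"ty": 0,"tz": 0,"turn": 0},{"gripper": -1,"tx": 2.1,"ty": 0,"tz": 0,"turn": 0},{"gripper": -1,"tx": 2.8,"ty": 0,"tz": 0,"turn": 0},{"gripper": -1,"tx": 3.5,"ty": 0,"tz": 0,"turn": 0},{"gripper": -1,"tx": 5,"ty": 0,"tz": 0,"turn": 0},{"gripper": -1,"tx": 9,"ty": 0,"tz": 0,"turn": 0},{"gripper": -1,"tx": 15,"ty": 0,"tz": 0,"turn": 0}])

```text
time_s: 25.78
eef_pos: [561.8, 51.1, 38.6]
ee_rot: [180.0, 0.1, -10.4]
contact_force: [-0.8, 0.1, 0.7]
grip_width: 0.001
```

Emit:
step_arm(deltas=[{"gripper": -1,"tx": 0,"ty": 0,"tz": -30,"turn": 0},{"gripper": -1,"tx": 0,"ty": 0,"tz": -70,"turn": 0},{"gripper": -1,"tx": 0,"ty": 0,"tz": -110,"turn": 0},{"gripper": -1,"tx": 50,"ty": 0,"tz": -110,"turn": 0},{"gripper": -1,"tx": 80,"ty": 0,"tz": -110,"turn": 0},{"gripper": -1,"tx": 80,"ty": 0,"tz": -110,"turn": 0},{"gripper": -1,"tx": 80,"ty": 0,"tz": -110,"turn": 0}])

```text
time_s: 26.65
eef_pos: [640.3, 36.8, 148.6]
ee_rot: [180.0, 0.1, -10.4]
contact_force: [-0.4, 0.7, 0.6]
grip_width: -0.0
```

Run:
```python
from h import *
from workcell import *
s=read_state();print(s["time_s"],s["eef_pos"],s["contact_force"])
c=read_camera("side");cv2.imwrite("pics/side9.png",cv2.resize(c["pixels"][90:270,130:400],(810,540))[:, :800])
c=read_camera("top");cv2.imwrite("pics/top9.png",cv2.resize(c["pixels"][145:295,215:345],(520,600),interpolation=cv2.INTER_CUBIC));np.savez("top9.npz",**c)
```

```text
26.65 [640.31827656  36.810909   148.63476275] [-0.3836388   0.69741547  0.55382943]
```

View pics/side9.png

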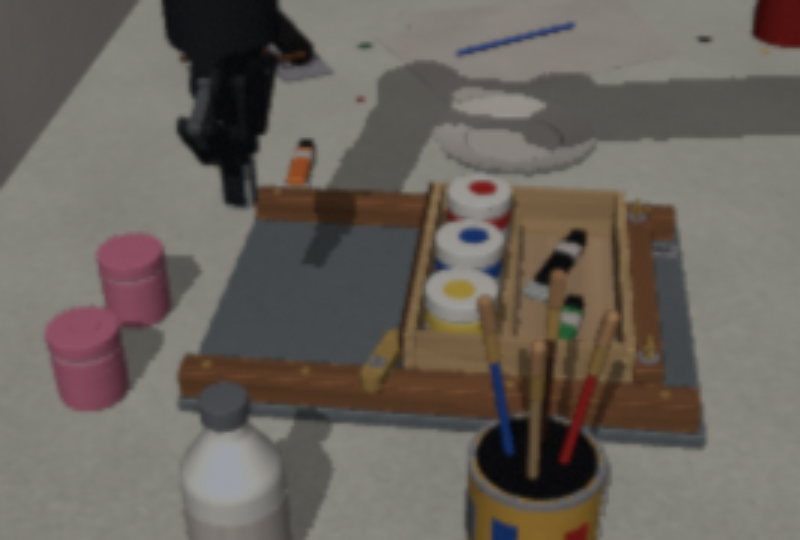

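View pics/top9.png

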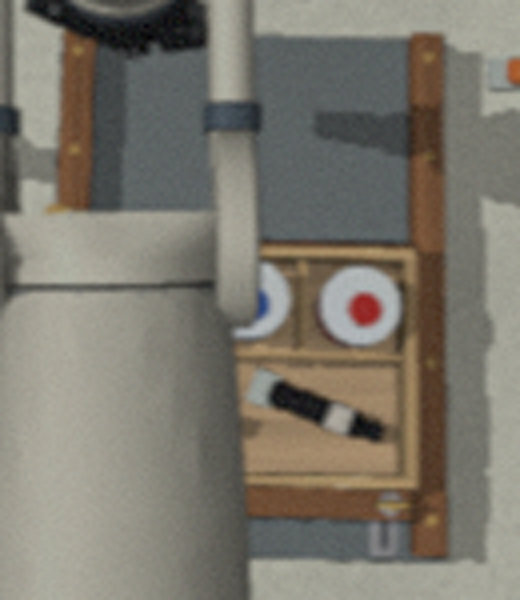

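Run:
```python
from h import *
from workcell import *
c=read_camera("side");a=cv2.resize(c["pixels"][150:230,250:370],(800,533),interpolation=cv2.INTER_CUBIC);cv2.imwrite("pics/side10.png",a)
c=np.load("top9.npz");sat=cv2.cvtColor(c["pixels"],cv2.COLOR_BGR2HSV)[...,1].astype(float)
q=[(u,sub(sat[200:212,u],65,200)) for u in range(284,316,6)];q=[t for t in q if t[1]]
print("lip",loc(ray(q,62,c)).round(1).tolist())
```

```text
lip [[23.9, -18.7], [24.6, -35.7], [23.5, -52.6], [23.6, -69.6], [23.4, -86.5], [23.7, -103.5]]
```

View pics/side10.png

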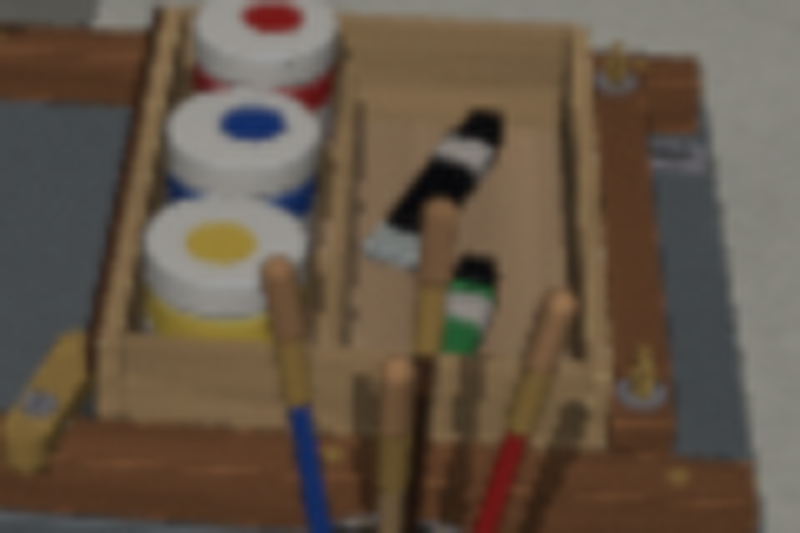

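The tray lies against the batten (seam near pixel 605,300), the brass button tip (80,340) is under the lip against the far wall, and the jars stand upright. I am handing in the job.

Run:
```python
from workcell import *
print(close_job()); print(read_state()["time_s"])
```

```text
the job is handed in; nothing more can be done
None
the job is handed in; nothing more can be done
```

The tray is home against the front stop, the turn-button bears on its back, and I handed the job in at about 27 s of the 72 s allowed; it reported no verdict.

- **Pulling the tray:** I hooked the closed fingers behind the far lip and drew the tray in. It slid at about 3–6 N and came up firm where the camera had put the stop, at about x = -145 mm. I held the pull at about 13 N for roughly half a second, then let go.
- **Turning the button:** I turned it in from about -0.15 to about 1.7 rad. It came to bear on the far wall, where I pressed with up to about 14.5 N and then backed off gently.
- **Last checks:** The lip stayed at about x = 24 mm of the caddy, the same as before the button was turned. The tray is square to the runners and against the batten, the button tip is under the lip on the far wall, and the jars are upright. I saw no change in the things around the caddy, though I did not re-measure their positions.
- **Not confirmed:** The pressure left between stop, tray and button after release is too fine to measure from the images. The wrist camera also placed the button's pivot about 3 mm farther along x than the top camera did.

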